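# Crack open the stuck lid of the dry box and hold it ajar

## Robot

A 6-joint arm with a two-finger parallel gripper is mounted at the origin on the work surface; the furniture and walls round the work are solid. World frame = base frame: x ahead of the robot, y to its left, z up, the work surface at z = 0. Lengths are in m, angles in degrees, forces in N, time in s.
With the tool pointing down it reaches from about 0.35 to 0.975 m from the base axis. Payload 7.1 kg.
Tool frame: the origin (TCP) lies between the finger pads; the fingertips stand 8 mm ahead of it and the grasp point (between the pads) lies 11 mm behind it; z points along the fingers, y is the line along which they close (so a half turn about z gives the same grasp; the last joint's range is limited). The gripper opens to 88 mm and grips with 3 to 60 N. Pads are 20 mm wide; open, the fingers measure 115 mm over their backs; the gripper's body (75 mm by 178 mm) begins 61 mm behind the grasp point.
Start: joints at [-72.594, 24.242, 93.386, -0, 62.372, -1.089], TCP at [0.198, -0.593, 0.231] pointing down, gripper open.
Joint ranges: [-172.04, 172.04], [-51.8, 120.97], [4.93, 147.93], [-75.15, 255.16], [6.16, 154.13], [-145.62, 145.62]. Speed limits (degrees/s): [136.94, 136.94, 172.46, 180, 180, 180].

## Interface

Orientations are given as a 3x3 rotation matrix whose columns are the frame's x, y, z axes.
In Python, from plant import * gives the robot as it stands.
- The arm moves only by the tool servo_tool, never from a script. Its argument "targets" is a list of rows, each a list of 7 numbers: the shift along the tool's x, y, z in mm, then the turn, a rotation vector about the tool's x, y, z in degrees, then the opening, from 0 (shut) to 1 (fully open). A call has 1 to 12 rows; each row shifts and turns the commanded pose from where the row before left it, along the tool's axes as they then stand; what a row does not reach is not made up. A row lasts 1/12 s, in which the tool goes at most 41.7 mm and 7.16 degrees, less where a joint would pass 70% of its speed; a pose out of reach is approached as far as the arm can. A call with a gripper value outside its range is refused whole. The fingers move at their own pace and stop on an object; "grip_force" is the grip in N (left out, the last holds). Time passes only in rows, so rows that do not move let the fingers close. It gives the time, the measured TCP pose, the force, the opening and the grip force at its end, in the units of the state.
- get_state(): the state, without advancing time (a new reading comes with each control period).
- capture(name): name is "scene" or "top" or "wrist"; returns (picture, depth): 420x560x3 uint8, red, green, blue; 420x560 float32, m along the optical axis (not along the pixel's ray), 0 where there is no reading.
- camera_info(name): a dict with "mtx" (3x3 intrinsics, pixels), "position" and "rotation" of the camera in the world; the wrist camera has in their place "T_tool_cam" (4x4, takes a point from camera to tool coordinates, whose origin is the TCP and whose axes are the flange's). Camera axes: x right, y up, looking along -z (the intrinsics and any distortion apply to the point x, -y, -z); pixel columns grow to the right and rows downward; lengths in m; the calibration is good to about 2 mm. A picture is of the moment at which its call begins: read the wrist's pose just before it. camera_info takes no time and is no camera call.
- job_done(): hands the job in; it is judged then, once.
The state is a dict: "t": time; "joint_positions": joint angles; "dq": joint speeds; "joint_efforts": joint torques, N m; "position": TCP position; "tool_rot": TCP orientation; "contact_force": force on the tool from outside, world axes, zero at the start; "moment": the same for the moment, N m; "opening": finger opening in m; "gripper_force": force on a finger pad.
Only numpy, scipy, OpenCV 4.12 (cv2) and the standard library are available. Lean on these libraries where they do the work, as an engineer would, in place of code of your own. Each camera call takes 0.05 s, during which the arm holds its last target. There are 200 camera calls.

## Task

Glass balls are drying in the clear box with the white lid. First take the two broken lumps of firebrick off the lid and put them in the green scrap pan. Then take the lid by its steel bar, break it free of the sticky rubber seal without throwing it wide open, and finish still holding the bar with the lid about 3 cm open at its front edge so the box can breathe; do not disturb the jar, the cork pad or the stand with the black ball.

Things in the scene. Friction and masses are not known exactly. Their poses are not given: they have to be found in the camera images.
- drybox: Dry box fixed to the bench: clear walls, grey rim, white lid, 145 mm deep (its x) x 190 mm wide (its y), 100 mm high to the flat top of the shut lid. Origin at the centre of its underside; its x axis points from the front (handle side) to the back, where the lid is hinged, y to its left, z up. The hinge line runs along y at x = +74.5 mm, z = 88 mm.
- drybox_lid (a joint): Lid angle about its rear hinge, rad: 0 shut, growing as the front edge (155 mm from the hinge) rises; 0.2 is about 31 mm open. A rubber lip along the front rim grips it: roughly 12 to 24 N upward on the bar breaks it free (it varies); past about 6 mm at the front edge only the weight (3 N at the bar) is left. Let go, it drops back onto the lip, a few mm open.
- lid_bar (a point): Centre of the round steel bar handle on the lid near its front edge, 12 mm thick, 86 mm long along its y (the box's y). The point lies at x = -50 mm, y = 0, z = 134 mm in the box's frame when shut; the bar's underside is 28 mm above the lid. It turns with the lid, axes as the box when shut. Its two posts stand at y = +-38 mm.
- lump_1_mid (a point): Centre of the first tan firebrick lump, 40 mm long (its x) x 30 mm wide (its y) x 26 mm high, lying flat on the lid with its z up; 45 g. The point lies 13 mm above its underside.
- lump_2_mid (a point): Centre of the second tan firebrick lump, same size and axes as the first.
- scrap_pan: Open green sheet-metal scrap pan, loose, 90 mm (its x) x 130 mm (its y) x 58 mm high, walls 3 mm, on the bench. Origin at the centre of its underside.
- salt_jar: Amber jar with a black lid, 58 mm across, 70 mm high, a bystander. Origin at the centre of its underside.
- cork_block: Cork pad 64 x 73 x 24 mm, a bystander. Origin at the centre of its underside.
- ball_stand: Grey block stand with a black glass ball on a rod, 63 x 68 mm, 155 mm high, a bystander. Origin at the centre of its underside.

How it is judged (in metres and radians):
On the way, in this order (a step that is already met when the one before it is completed fails the run):
1. both lumps lie in the scrap pan while the lid is still shut (x of lump_1_mid in the frame of scrap_pan between -0.044 and 0.044 m and y of lump_1_mid in the frame of scrap_pan between -0.064 and 0.064 m and z of lump_1_mid in the frame of scrap_pan between 0 and 0.055 m and x of lump_2_mid in the frame of scrap_pan between -0.044 and 0.044 m and y of lump_2_mid in the frame of scrap_pan between -0.064 and 0.064 m and z of lump_2_mid in the frame of scrap_pan between 0 and 0.055 m and value of joint drybox_lid below 0.03 rad), for 0.2 s.
2. the lid is free of the seal and held open by its bar (value of joint drybox_lid above 0.1 rad and contact force between the fingers and drybox above 1 N and distance between the grasp point and lid_bar below 0.05 m), for 0.2 s.
At the end, for the whole second after the job is handed in: Both lumps are inside the scrap pan; the fingers hold the steel bar and keep the lid still at 0.13 to 0.30 rad (front edge about 20 to 46 mm open) (x of lump_1_mid in the frame of scrap_pan between -0.044 and 0.044 m and y of lump_1_mid in the frame of scrap_pan between -0.064 and 0.064 m and z of lump_1_mid in the frame of scrap_pan between 0 and 0.055 m and x of lump_2_mid in the frame of scrap_pan between -0.044 and 0.044 m and y of lump_2_mid in the frame of scrap_pan between -0.064 and 0.064 m and z of lump_2_mid in the frame of scrap_pan between 0 and 0.055 m and value of joint drybox_lid between 0.13 and 0.3 rad and velocity of joint drybox_lid between -0.05 and 0.05 rad/s and contact force between the fingers and drybox above 1 N and distance between the grasp point and lid_bar below 0.05 m); the arm keeps its last pose, push and grip.
It fails at once if the lid is opened before both lumps are in the pan (value of joint drybox_lid above 0.06 rad and not (x of lump_1_mid in the frame of scrap_pan between -0.044 and 0.044 m and y of lump_1_mid in the frame of scrap_pan between -0.064 and 0.064 m and z of lump_1_mid in the frame of scrap_pan between 0 and 0.055 m and x of lump_2_mid in the frame of scrap_pan between -0.044 and 0.044 m and y of lump_2_mid in the frame of scrap_pan between -0.064 and 0.064 m and z of lump_2_mid in the frame of scrap_pan between 0 and 0.055 m)).
It fails at once if the lid is thrown wide open (front edge more than about 70 mm up) (value of joint drybox_lid above 0.45 rad).
It fails at once if the jar is pushed away by more than 40 mm (distance of salt_jar from where it was at the start of the episode above 0.04 m).
It fails at once if the cork pad is pushed away by more than 40 mm (distance of cork_block from where it was at the start of the episode above 0.04 m).
It fails at once if the ball stand is pushed away by more than 40 mm (distance of ball_stand from where it was at the start of the episode above 0.04 m).
It also fails if it takes over 61 s, if anything falls off the work surface, if the arm or the gripper's body presses on something with over 40 N, if the wrist force passes 120 N, or if a joint passes its speed limit or range.

## Working session

There is one attempt and no reset: what is moved stays moved. The work goes in short steps, Python scripts to look and compute and a tool call to move; the robot and the scene stay as the last step left them, time stands still between calls to the robot, and variables do not carry over. Pictures are saved under pics/ and viewed, at most 10 in all, crops included, and the job is handed in when it is done.

Besides the shell and the picture viewer there is one more tool, called after "Emit:" as name([rows], argument=value, ...), one row to a line, values as JSON. servo_tool: Moves the arm, as the interface text tells. Its arguments: {"type":"object","properties":{"targets":{"type":"array","items":{"type":"array","items":{"type":"number"}}},"grip_force":{"type":"number"}},"required":["targets"]}

```bash
mkdir -p pics; cat > h.py <<'E'
from plant import *
import numpy as np, cv2
def cloud(name):
    s=get_state(); rgb,d=capture(name); c=camera_info(name); K=np.array(c["mtx"])
    v,u=np.mgrid[:d.shape[0],:d.shape[1]]
    P=np.stack([(u-K[0,2])/K[0,0]*d,-(v-K[1,2])/K[1,1]*d,-d],-1)
    if "position" in c: R,t=np.array(c["rotation"]),np.array(c["position"])
    else:
        T=np.array(c["T_tool_cam"]); R0=np.array(s["tool_rot"]); R=R0@T[:3,:3]; t=R0@T[:3,3]+np.array(s["position"])
    W=P@R.T+t; W[d==0]=np.nan
    return rgb,d,W
E
python3 - <<'E'
from h import *
for n in("top","scene"):
    rgb,d,W=cloud(n); cv2.imwrite(f"pics/{n}0.png",rgb[...,::-1]); np.savez(f"{n}0.npz",rgb=rgb,W=W)
    print(camera_info(n))
s=get_state();print({k:np.round(v,3).tolist() for k,v in s.items()})
E
```

```text
{'mtx': array([[500.44087203,   0.        , 277.20941341],
       [  0.        , 500.44087203, 210.3411339 ],
       [  0.        ,   0.        ,   1.        ]]), 'position': array([ 0.3381231 , -0.01017537,  1.1724436 ]), 'rotation': array([[ 0.00984753,  0.9959548 , -0.08931443],
       [-0.99973693,  0.00795579, -0.02151203],
       [-0.02071444,  0.08950277,  0.99577114]])}
{'mtx': array([[515.4495838 ,   0.        , 282.84953766],
       [  0.        , 515.4495838 , 209.30302278],
       [  0.        ,   0.        ,   1.        ]]), 'position': array([-0.43048307, -0.49074271,  0.6545314 ]), 'rotation': array([[ 0.48948135,  0.426736  , -0.76046327],
       [-0.87197691,  0.24754461, -0.42234812],
       [ 0.00801744,  0.86983794,  0.49327241]])}
{'t': 0.1, 'joint_positions': [-72.593, 24.279, 93.428, 0.001, 62.372, -1.088], 'dq': [-0.077, -0.02, -0.157, 0.009, -0.074, -0.029], 'joint_efforts': [-0.001, -54.561, -27.433, 0.064, 0.019, -0.0], 'position': [0.198, -0.592, 0.23], 'tool_rot': [[0.948, 0.317, -0.0], [0.317, -0.948, 0.001], [0.0, -0.001, -1.0]], 'contact_force': [0.815, 0.037, -0.025], 'moment': [0.04, -0.013, -0.01], 'gripper_force': 0.0, 'opening': 0.088}
```

View pics/top0.png

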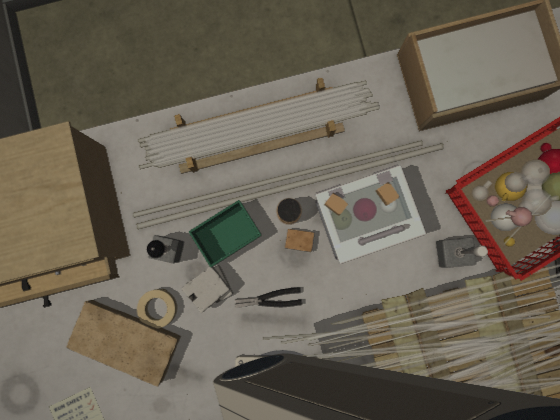

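View pics/scene0.png

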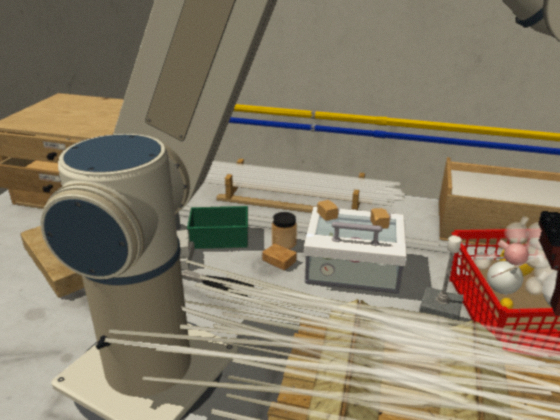

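The top view shows the box at about (370,213) and the lumps at (337,204) and (387,193). The bar is at (385,234), the pan at (226,234), the jar at (289,210) and the cork at (299,240). The black-ball stand is at (163,248), next to the pan.

```bash
python3 - <<'E'
from h import *
f=np.load("top0.npz");W=f["W"];rgb=f["rgb"];hsv=cv2.cvtColor(rgb,cv2.COLOR_RGB2HSV)
def rep(name,roi,zlo,zhi,m=None):
    u0,v0,u1,v1=roi;w=W[v0:v1,u0:u1].reshape(-1,3);k=(w[:,2]>zlo)&(w[:,2]<zhi)
    if m is not None:k&=m[v0:v1,u0:u1].ravel()
    w=w[k]; 
    r=cv2.minAreaRect((w[:,:2]*1000).astype(np.float32))
    print(name,len(w),"med",w.mean(0).round(4),"zq",np.percentile(w[:,2],[5,50,95]).round(4),"rect",np.round(r[0],1),np.round(r[1],1),round(r[2],1),cv2.boxPoints(r).round(0).tolist())
tan=(hsv[...,0]<20)&(hsv[...,1]>110)&(rgb[...,0]>110)
rep("l1",(322,188,352,220),.118,.14,tan)
rep("l2",(372,178,402,210),.118,.14,tan)
rep("lid",(305,155,435,270),.09,.11)
rep("bar",(350,220,420,250),.125,.15)
rep("pan",(180,195,270,275),.045,.07)
rep("jar",(270,190,310,230),.06,.08)
rep("cork",(280,222,320,258),.015,.03)
rep("stand",(140,225,195,270),.02,.17)
rep("lidall",(305,155,435,270),.085,.15)
rep("tall stand right",(430,225,500,275),.02,.3)
print(W[213,250],W[330,60])
E
```

```text
l1 225 med [ 0.4474 -0.11    0.1269] zq [0.1238 0.1268 0.1301] rect [ 447.3 -110.3] [36.6 28.4] 50.6 [[425.0, -115.0], [447.0, -133.0], [470.0, -105.0], [448.0, -87.0]]
l2 235 med [ 0.4704 -0.2181  0.127 ] zq [0.1242 0.1269 0.1301] rect [ 470.6 -218.3] [36.6 28.3] 34.5 [[447.0, -217.0], [464.0, -240.0], [494.0, -220.0], [478.0, -196.0]]
lid 5947 med [ 0.4273 -0.1866  0.1007] zq [0.0973 0.1007 0.1043] rect [ 430.2 -186.3] [162.2 196.8] 19.6 [[321.0, -121.0], [387.0, -306.0], [540.0, -252.0], [474.0, -66.0]]
bar 265 med [ 0.3824 -0.2021  0.1397] zq [0.1357 0.1398 0.1431] rect [ 382.4 -202.6] [11.9 96.6] 19.5 [[361.0, -159.0], [393.0, -250.0], [404.0, -246.0], [372.0, -155.0]]
pan 657 med [0.3754 0.1387 0.0566] zq [0.0495 0.0574 0.0615] rect [371.2 137.1] [116.2 165.4] 34.6 [[276.0, 172.0], [370.0, 36.0], [466.0, 102.0], [372.0, 238.0]]
jar 434 med [ 0.4381 -0.012   0.0709] zq [0.0673 0.0711 0.0745] rect [438.4 -12. ] [50.5 50.7] 31.4 [[404.0, -3.0], [430.0, -47.0], [473.0, -20.0], [447.0, 23.0]]
cork 530 med [ 0.3739 -0.0364  0.0249] zq [0.0212 0.0251 0.0286] rect [381.8 -30.7] [76.3 59.3] 82.3 [[347.0, -64.0], [406.0, -72.0], [416.0, 3.0], [358.0, 11.0]]
stand 805 med [0.3517 0.2529 0.0876] zq [0.0383 0.0676 0.1465] rect [353.7 245.4] [ 69.4 107.8] 10.5 [[310.0, 292.0], [329.0, 186.0], [398.0, 199.0], [378.0, 305.0]]
lidall 6815 med [ 0.4283 -0.1853  0.1044] zq [0.0974 0.1011 0.129 ] rect [ 430.4 -186.2] [162.6 196.8] 19.6 [[321.0, -121.0], [387.0, -306.0], [540.0, -252.0], [474.0, -66.0]]
tall stand right 1634 med [ 0.3582 -0.4056  0.0721] zq [0.0354 0.057  0.1836] rect [ 352.2 -418.4] [112.9 130.1] 7.2 [[288.0, -361.0], [304.0, -490.0], [416.0, -476.0], [400.0, -347.0]]
[ 0.43672556  0.07937898 -0.00283868] [0.16035455 0.5164345  0.00181293]
```

```bash
cat >> h.py <<'E'
def plan(p,yaw):
    """shift (tool axes, mm) and turn to reach world TCP p, tool straight down, tool x at yaw deg"""
    s=get_state();R=np.array(s["tool_rot"]);y=np.radians(yaw);c,n=np.cos(y),np.sin(y)
    G=np.array([[c,n,0],[n,-c,0],[0,0,-1.]])
    rv=np.degrees(cv2.Rodrigues(R.T@G)[0].ravel())
    print("shift",(R.T@(np.array(p)-s["position"])*1000).round(1),"turn",rv.round(1),"yaw now",np.degrees(np.arctan2(R[1,0],R[0,0])).round(1))
E
python3 - <<'E'
from h import *
for n in("top","scene"):
    f=np.load(n+"0.npz");W=f["W"];rgb=f["rgb"];hsv=cv2.cvtColor(rgb,cv2.COLOR_RGB2HSV)
    g=(hsv[...,0]>60)&(hsv[...,0]<95)&(hsv[...,1]>90)
    d=W[...,:2]-[.375,.137]
    k=g&(np.hypot(d[...,0],d[...,1])<.12)
    for zr in((.048,.066),(-.01,.02),(-.01,.07)):
        w=W[k&(W[...,2]>zr[0])&(W[...,2]<zr[1])]
        r=cv2.minAreaRect((w[:,:2]*1000).astype(np.float32));print(n,zr,len(w),np.round(r[0]),np.round(r[1]),round(r[2],1))
f=np.load("top0.npz");W=f["W"];x=W[...,0];y=W[...,1]
for b in((.3,.42,-.5,-.33),(.28,.43,.19,.32),(.2,.45,-.6,-.2)):
    k=(x>b[0])&(x<b[1])&(y>b[2])&(y<b[3]);w=W[k];w=w[w[:,2]>.14];print(b,np.nanmax(W[k][:,2]),w[w[:,2]<.4].mean(0))
plan((.447,-.110,.19),50.6)
E
```

```text
top (0.048, 0.066) 372 [387. 131.] [ 94. 133.] 33.0
top (-0.01, 0.02) 1807 [388. 132.] [ 81. 123.] 33.1
top (-0.01, 0.07) 2246 [387. 131.] [ 94. 133.] 33.0
scene (0.048, 0.066) 551 [384. 130.] [ 99. 132.] 31.9
scene (-0.01, 0.02) 544 [385. 131.] [ 97. 127.] 32.0
scene (-0.01, 0.07) 2252 [384. 130.] [100. 132.] 32.0
(0.3, 0.42, -0.5, -0.33) 0.1918781240635774 [ 0.38387871 -0.43755196  0.16778029]
(0.28, 0.43, 0.19, 0.32) 0.1564198631547049 [0.34876365 0.26399422 0.14490942]
(0.2, 0.45, -0.6, -0.2) 0.8084608692676045 [ 0.41383445 -0.4564538   0.16022278]
shift [ 389.  -378.3   40.5] turn [ -0.1  -0.  -32.1] yaw now 18.5
```

Emit:
servo_tool([
  [0,0,-30,0,0,0,1],
  [15,-14.5,-30,0,0,0,1],
  [30,-29,0,0,0,0,1],
  [30,-29,0,0,0,0,1],
  [30,-29,0,0,0,0,1],
  [30,-29,0,0,0,0,1],
  [30,-29,0,0,0,0,0.7],
  [30,-29,0,0,0,0,0.7],
  [30,-29,0,0,0,0,0.7],
  [30,-29,0,0,0,0,0.7],
  [30,-29,0,0,0,0,0.7],
  [30,-29,0,0,0,0,0.7],
], grip_force=25)

```text
t: 1.1
position: [0.4004, -0.2025, 0.2906]
tool_rot: [[0.948, 0.317, -0.0], [0.317, -0.948, -0.0], [-0.0, -0.0, -1.0]]
contact_force: [0.6, -0.3, 0.2]
opening: 0.0616
gripper_force: 0.0
```

Emit:
servo_tool([
  [30,-29,15,0,0,0,0.7],
  [28,-29,15,0,0,0,0.7],
  [15,-15,15,0,0,-6,0.7],
  [0,0,10,0,0,-7,0.7],
  [0,0,10,0,0,-7,0.7],
  [0,0,0,0,0,-7,0.7],
  [0,0,0,0,0,-5,0.7],
  [0,0,0,0,0,0,0.7],
])

```text
t: 1.77
position: [0.4442, -0.1152, 0.2266]
tool_rot: [[0.633, 0.774, -0.001], [0.774, -0.633, 0.0], [-0.0, -0.001, -1.0]]
contact_force: [-0.2, -0.7, 0.4]
opening: 0.0616
gripper_force: 0.0
```

```bash
python3 - <<'E'
from h import *
rgb,d,W=cloud("wrist"); cv2.imwrite("pics/w1.png",rgb[...,::-1]); hsv=cv2.cvtColor(rgb,cv2.COLOR_RGB2HSV)
tan=(hsv[...,0]<22)&(hsv[...,1]>90)&(W[...,2]>.118)&(W[...,2]<.135)
n,L,S,C=cv2.connectedComponentsWithStats(tan.astype(np.uint8))
for i in range(1,n):
    if S[i,4]>150:
        w=W[L==i];r=cv2.minAreaRect((w[:,:2]*1000).astype(np.float32));print(S[i],w.mean(0).round(4),np.round(r[0],1),np.round(r[1],1),r[2])
s=get_state();print(s["t"],s["position"],s["opening"],s["contact_force"])
plan((.447,-.110,.113),50.6)
E
```

```text
[ 259  175   38   52 1820] [ 0.447  -0.1085  0.1262] [ 446.3 -109. ] [40.5 29.6] 53.12123489379883
[367 252  33  32 474] [ 0.4823 -0.2103  0.1252] [ 484.4 -210. ] [15.4 34.1] 6.037805080413818
1.8167 [ 0.44433735 -0.1153581   0.22678778] 0.06143880838527578 [-0.15563999 -0.45061774  0.54567631]
shift [  5.9  -1.3 113.8] turn [-0.   0.  -0.2] yaw now 50.4
```

View pics/w1.png

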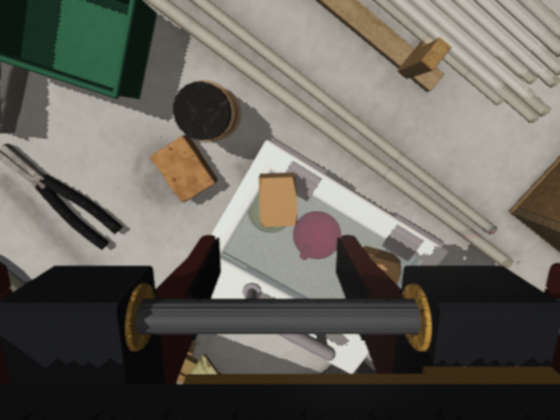

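The wrist view shows lump 1 whole at (278,200), square to the fingers, with its yaw at about 53°. It agrees with the top view, so I'm descending.

Emit:
servo_tool([
  [6.5,-1.5,30,0,0,-2,0.7],
  [0,0,30,0,0,0,0.7],
  [0,0,25,0,0,0,0.7],
  [0,0,15,0,0,0,0.7],
  [0,0,10,0,0,0,0.7],
  [0,0,3,0,0,0,0.7],
  [0,0,0,0,0,0,0.2],
  [0,0,0,0,0,0,0.2],
  [0,0,0,0,0,0,0.2],
  [0,0,0,0,0,0,0.2],
  [0,0,0,0,0,0,0.2],
  [0,0,0,0,0,0,0.2],
], grip_force=25)

```text
t: 2.82
position: [0.448, -0.1097, 0.1148]
tool_rot: [[0.609, 0.793, 0.001], [0.793, -0.609, -0.0], [0.001, 0.001, -1.0]]
contact_force: [0.1, -0.1, 4.3]
opening: 0.0298
gripper_force: 25.0
```

Emit:
servo_tool([
  [0,0,-10,0,0,0,0.2],
  [0,0,-25,0,0,0,0.2],
  [0,0,-30,0,0,0,0.2],
  [0,0,-15,0,0,-7,0.2],
  [0,0,0,0,0,-7,0.2],
  [0,0,0,0,0,-7,0.2],
  [0,0,0,0,0,-7,0.2],
  [0,0,0,0,0,-7,0.2],
  [0,0,0,0,0,-7,0.2],
  [0,0,0,0,0,-7,0.2],
  [0,0,0,0,0,-7,0.2],
  [0,0,0,0,0,-7,0.2],
])

```text
t: 3.82
position: [0.4474, -0.1095, 0.1948]
tool_rot: [[-0.436, 0.9, 0.0], [0.9, 0.436, -0.0], [-0.0, 0.0, -1.0]]
contact_force: [0.9, 0.3, -0.3]
opening: 0.0297
gripper_force: 25.0
```

```bash
python3 - <<'E'
from h import *
s=get_state();print(s["t"],s["position"],s["opening"],s["gripper_force"])
plan((.371,.155,.05),123)
E
```

```text
3.8167 [ 0.44739603 -0.10949098  0.19476824] 0.029740975174838282 24.990062713623047
shift [271.4  46.5 144.7] turn [ 0.   0.  -7.2] yaw now 115.8
```

Emit:
servo_tool([
  [34,6,0,0,0,-3.5,0.2],
  [34,6,0,0,0,-3.5,0.2],
  [34,6,0,0,0,0,0.2],
  [34,6,0,0,0,0,0.2],
  [34,6,0,0,0,0,0.2],
  [34,6,0,0,0,0,0.2],
  [34,6,0,0,0,0,0.2],
  [24,4,0,0,0,0,0.2],
  [0,0,30,0,0,0,0.2],
  [0,0,35,0,0,0,0.2],
  [0,0,20,0,0,0,0.2],
  [0,0,0,0,0,0,0.2],
])

```text
t: 4.82
position: [0.3491, 0.1378, 0.1068]
tool_rot: [[-0.538, 0.843, -0.006], [0.843, 0.538, -0.002], [0.001, -0.006, -1.0]]
contact_force: [0.7, -0.5, -0.1]
opening: 0.0298
gripper_force: 25.0
```

```bash
python3 - <<'E'
from h import *
s=get_state();print(s["t"],s["position"],s["opening"],s["gripper_force"])
plan((.371,.155,.045),123)
E
```

```text
4.8167 [0.34910646 0.13775923 0.10683345] 0.029790017063170974 24.99196618795395
shift [ 2.7 28.1 61.7] turn [-0.3 -0.1 -0.5] yaw now 122.5
```

Emit:
servo_tool([
  [2.5,18,0,-0.3,0,-0.5,0.2],
  [0,10,0,0,0,0,0.2],
  [0,0,0,0,0,0,0.2],
  [0,0,0,0,0,0,0.2],
])

```text
t: 5.15
position: [0.3747, 0.1558, 0.1102]
tool_rot: [[-0.545, 0.839, 0.006], [0.839, 0.545, 0.003], [-0.0, 0.007, -1.0]]
contact_force: [-0.7, 0.2, -1.1]
opening: 0.03
gripper_force: 25.0
```

```bash
python3 - <<'E'
from h import *
plan((.371,.155,.045),123)
E
```

```text
shift [ 1.4 -4.  65.2] turn [ 0.4  0.  -0. ] yaw now 123.0
```

Emit:
servo_tool([
  [1,-2.5,15,0.3,0,0,0.2],
  [0,0,20,0,0,0,0.2],
  [0,0,20,0,0,0,0.2],
  [0,0,8,0,0,0,0.2],
  [0,0,0,0,0,0,0.2],
])

```text
t: 5.57
position: [0.3699, 0.1543, 0.0453]
tool_rot: [[-0.544, 0.839, -0.003], [0.839, 0.544, -0.001], [0.001, -0.003, -1.0]]
contact_force: [-1.0, 0.8, -0.5]
opening: 0.0297
gripper_force: 25.0
```

```bash
python3 - <<'E'
from h import *
plan((.371,.155,.045),123);print(get_state()["contact_force"])
E
```

```text
shift [-0.   1.3  0.3] turn [-0.2 -0.  -0. ] yaw now 123.0
[-1.01023398  0.79429858 -0.48211908]
```

Emit:
servo_tool([
  [0,1,12,0,0,0,0.2],
  [0,0,8,0,0,0,0.2],
  [0,0,0,0,0,0,0.48],
  [0,0,0,0,0,0,0.48],
  [0,0,0,0,0,0,0.48],
  [0,0,0,0,0,0,0.48],
  [0,0,-15,0,0,0,0.48],
  [0,0,-35,0,0,0,0.48],
  [0,0,-40,0,0,0,0.48],
  [0,0,-40,0,0,0,0.48],
  [0,0,-30,0,0,0,0.6],
  [0,0,0,0,0,0,0.6],
])

```text
t: 6.57
position: [0.3752, 0.1568, 0.1918]
tool_rot: [[-0.545, 0.839, 0.01], [0.839, 0.545, 0.004], [-0.002, 0.011, -1.0]]
contact_force: [0.4, 0.4, 1.5]
opening: 0.051
gripper_force: 0.0
```

```bash
python3 - <<'E'
from h import *
s=get_state();print(s["t"],s["position"],s["opening"],s["gripper_force"])
plan((.471,-.218,.19),35)
E
```

```text
6.5667 [0.37518167 0.15682774 0.19182896] 0.05104902836045199 0.0
shift [-366.5 -123.8    1.3] turn [ 0.6 -0.4 88. ] yaw now 123.0
```

Emit:
servo_tool([
  [-15,-5,-10,0,0,0,0.7],
  [-30,-10,-10,0,0,0,0.7],
  [-30,-10,-10,0,0,0,0.7],
  [-30,-10,0,0,0,0,0.7],
  [-30,-10,0,0,0,0,0.7],
  [-30,-10,0,0,0,0,0.7],
  [-30,-10,0,0,0,0,0.7],
  [-30,-10,0,0,0,0,0.7],
  [-30,-10,0,0,0,0,0.7],
  [-30,-10,0,0,0,0,0.7],
  [-30,-10,0,0,0,0,0.7],
  [-30,-10,0,0,0,0,0.7],
])

```text
t: 7.57
position: [0.4631, -0.1979, 0.2157]
tool_rot: [[-0.544, 0.839, -0.0], [0.839, 0.544, 0.0], [0.0, -0.0, -1.0]]
contact_force: [-0.4, 0.8, 0.2]
opening: 0.0612
gripper_force: 0.0
```

Emit:
servo_tool([
  [-21,-9,0,0,0,7,0.7],
  [0,0,0,0,0,7,0.7],
  [0,0,0,0,0,7,0.7],
  [0,0,0,0,0,7,0.7],
  [0,0,0,0,0,7,0.7],
  [0,0,0,0,0,7,0.7],
  [0,0,0,0,0,7,0.7],
  [0,0,0,0,0,7,0.7],
  [0,0,0,0,0,7,0.7],
  [0,0,0,0,0,7,0.7],
  [0,0,0,0,0,7,0.7],
  [0,0,0,0,0,7,0.7],
])

```text
t: 8.57
position: [0.4669, -0.2187, 0.2157]
tool_rot: [[0.781, 0.625, -0.001], [0.625, -0.781, 0.0], [-0.0, -0.001, -1.0]]
contact_force: [-0.3, 0.4, -0.1]
opening: 0.0615
gripper_force: 0.0
```

```bash
python3 - <<'E'
from h import *
rgb,d,W=cloud("wrist"); hsv=cv2.cvtColor(rgb,cv2.COLOR_RGB2HSV)
tan=(hsv[...,0]<22)&(hsv[...,1]>90)&(W[...,2]>.118)&(W[...,2]<.135)
n,L,S,C=cv2.connectedComponentsWithStats(tan.astype(np.uint8))
for i in range(1,n):
    if S[i,4]>150:
        w=W[L==i];r=cv2.minAreaRect((w[:,:2]*1000).astype(np.float32));print(S[i],w.mean(0).round(4),np.round(r[0],1),np.round(r[1],1),r[2])
s=get_state();print(s["t"],s["position"],s["opening"],s["contact_force"])
plan((.471,-.218,.113),35)
rgb,d,W=cloud("top");cv2.imwrite("pics/top1.png",cv2.resize(rgb[150:300,130:450,::-1],None,fx=2,fy=2))
E
```

```text
[ 521   59   39   80 1136] [ 0.6494 -0.3153  0.1246] [ 648.1 -316.7] [56.1 27.7] 50.9957389831543
[ 262  181   40   54 1912] [ 0.4705 -0.2167  0.1261] [ 469.5 -217.6] [40.4 29.2] 34.40556716918945
8.6167 [ 0.46691957 -0.21874195  0.21568627] 0.06174474450188898 [0.63239527 0.30309015 0.14027485]
shift [  3.7   2.  102.7] turn [-0.   0.   3.2] yaw now 38.2
```

View pics/top1.png

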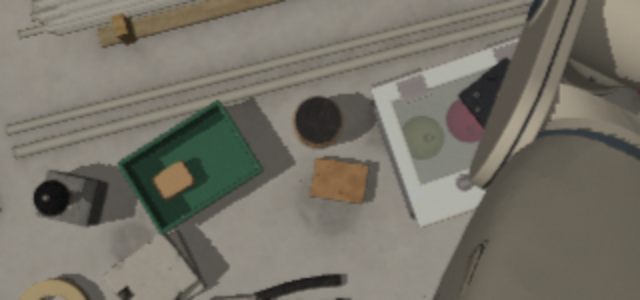

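Lump 1 lies flat in the pan at crop (173,180), on the stand side as planned, and the lid is still shut. Next is lump 2.

Emit:
servo_tool([
  [3.5,1.5,25,0,0,3.5,0.7],
  [0,0,25,0,0,0,0.7],
  [0,0,25,0,0,0,0.7],
  [0,0,15,0,0,0,0.7],
  [0,0,8,0,0,0,0.7],
  [0,0,4,0,0,0,0.7],
  [0,0,0,0,0,0,0.2],
  [0,0,0,0,0,0,0.2],
  [0,0,0,0,0,0,0.2],
  [0,0,0,0,0,0,0.2],
  [0,0,0,0,0,0,0.2],
  [0,0,0,0,0,0,0.2],
], grip_force=25)

```text
t: 9.67
position: [0.4714, -0.2181, 0.1148]
tool_rot: [[0.814, 0.581, 0.001], [0.581, -0.814, -0.001], [0.001, 0.001, -1.0]]
contact_force: [-0.1, 0.1, 4.1]
opening: 0.03
gripper_force: 24.9
```

Emit:
servo_tool([
  [0,0,-10,0,0,0,0.2],
  [0,0,-25,0,0,0,0.2],
  [0,0,-35,0,0,0,0.2],
  [0,0,-25,0,0,0,0.2],
  [0,0,0,0,0,-7,0.2],
  [0,0,0,0,0,-7,0.2],
  [0,0,0,0,0,-7,0.2],
  [0,0,0,0,0,-7,0.2],
  [0,0,0,0,0,-7,0.2],
  [0,0,0,0,0,-7,0.2],
  [0,0,0,0,0,-7,0.2],
  [0,0,0,0,0,-7,0.2],
])

```text
t: 10.67
position: [0.4709, -0.2179, 0.2098]
tool_rot: [[-0.032, 0.999, 0.0], [0.999, 0.032, -0.0], [-0.0, 0.0, -1.0]]
contact_force: [0.1, -0.2, -0.9]
opening: 0.0301
gripper_force: 24.9
```

Emit:
servo_tool([
  [0,0,0,0,0,-7,0.2],
  [0,0,0,0,0,-7,0.2],
  [0,0,0,0,0,-7,0.2],
  [0,0,0,0,0,-7,0.2],
  [0,0,0,0,0,-4,0.2],
  [0,0,0,0,0,0,0.2],
])

```text
t: 11.17
position: [0.4709, -0.2179, 0.2098]
tool_rot: [[-0.554, 0.833, 0.0], [0.833, 0.554, -0.0], [-0.0, 0.0, -1.0]]
contact_force: [0.1, 0.2, -0.3]
opening: 0.0301
gripper_force: 24.9
```

```bash
python3 - <<'E'
from h import *
s=get_state();print(s["t"],s["position"],s["opening"],s["gripper_force"])
plan((.404,.105,.19),123)
E
```

```text
11.1667 [ 0.47087707 -0.21786636  0.20976494] 0.030116832185277623 24.907236099243164
shift [305.9 123.2  19.7] turn [0.  0.  0.6] yaw now 123.6
```

Emit:
servo_tool([
  [15,6,0,0,0,0,0.2],
  [27,11,0,0,0,0,0.2],
  [30,12,0,0,0,0,0.2],
  [30,12,0,0,0,0,0.2],
  [30,12,0,0,0,0,0.2],
  [30,12,0,0,0,0,0.2],
  [30,12,0,0,0,0,0.2],
  [30,12,10,0,0,0,0.2],
  [30,12,20,0,0,0,0.2],
  [30,12,20,0,0,0,0.2],
  [20,8,20,0,0,0,0.2],
  [4,2,0,0,0,0,0.2],
])

```text
t: 12.17
position: [0.402, 0.1071, 0.137]
tool_rot: [[-0.552, 0.834, -0.005], [0.834, 0.552, -0.001], [0.002, -0.004, -1.0]]
contact_force: [-0.8, -0.1, -0.3]
opening: 0.03
gripper_force: 24.9
```

Emit:
servo_tool([
  [0,0,0,0,0,0.6,0.2],
  [0,0,0,0,0,0,0.2],
  [0,0,0,0,0,0,0.2],
])

```text
t: 12.42
position: [0.4057, 0.1045, 0.1402]
tool_rot: [[-0.542, 0.841, 0.002], [0.841, 0.542, 0.0], [-0.001, 0.002, -1.0]]
contact_force: [-0.3, -0.3, -0.5]
opening: 0.0296
gripper_force: 24.9
```

```bash
python3 - <<'E'
from h import *
s=get_state();print(s["t"],s["position"],s["opening"],s["gripper_force"])
plan((.404,.105,.026),123)
E
```

```text
12.4167 [0.4057467  0.10453036 0.14016097] 0.029611288693239226 24.908384084701538
shift [  1.4  -1.4 114.2] turn [ 0.1  0.1 -0.2] yaw now 122.8
```

Emit:
servo_tool([
  [1,-1,25,0,0,0,0.2],
  [0,0,30,0,0,0,0.2],
  [0,0,25,0,0,0,0.2],
  [0,0,20,0,0,0,0.2],
  [0,0,13,0,0,0,0.2],
  [0,0,0,0,0,0,0.48],
  [0,0,0,0,0,0,0.48],
  [0,0,0,0,0,0,0.48],
  [0,0,0,0,0,0,0.48],
  [0,0,-15,0,0,0,0.48],
  [0,0,-35,0,0,0,0.48],
  [0,0,-35,0,0,0,0.48],
])

```text
t: 13.42
position: [0.4026, 0.1052, 0.1123]
tool_rot: [[-0.543, 0.84, -0.002], [0.84, 0.543, -0.0], [0.001, -0.002, -1.0]]
contact_force: [0.8, 0.5, 0.6]
opening: 0.0422
gripper_force: 0.0
```

Emit:
servo_tool([
  [0,0,-40,0,0,0,0.5],
  [0,0,-40,0,0,0,0.5],
  [0,0,0,0,0,0,0.5],
])

```text
t: 13.67
position: [0.4075, 0.1064, 0.1988]
tool_rot: [[-0.543, 0.84, 0.014], [0.84, 0.543, 0.003], [-0.005, 0.013, -1.0]]
contact_force: [0.3, 0.3, 0.3]
opening: 0.0437
gripper_force: 0.0
```

```bash
python3 - <<'E'
from h import *
s=get_state();print(s["t"],s["position"],s["opening"],s["contact_force"])
plan((.3824,-.2023,.2),109.6)
rgb,d,W=cloud("top");cv2.imwrite("pics/top2.png",cv2.resize(rgb[150:300,130:450,::-1],None,fx=2,fy=2))
k=(W[...,2]>.125)&(W[...,2]<.15)&(np.hypot(W[...,0]-.382,W[...,1]+.202)<.06)
w=W[k];r=cv2.minAreaRect((w[:,:2]*1000).astype(np.float32));print(len(w),w.mean(0),r)
E
```

```text
13.6667 [0.40747906 0.10640948 0.19878256] 0.04373390236435591 [0.33258791 0.33043555 0.30349882]
shift [-245.6 -188.7   -2.5] turn [ 0.8  0.2 13.3] yaw now 122.9
267 [ 0.38229106 -0.20191576  0.13951586] ((382.43646240234375, -202.74478149414062), (11.929499626159668, 96.15031433105469), 19.44252586364746)
```

View pics/top2.png

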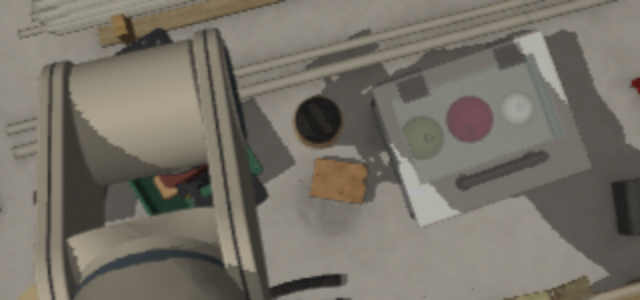

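The lid is clear, with the bar at crop (503,170), i.e. (0.382,-0.202). The arm hides the pan for now, so I'll check it once I'm over the bar.

Emit:
servo_tool([
  [-12,-9,-10,0,0,0,0.5],
  [-25,-19,-10,0,0,0,0.5],
  [-25,-19,0,0,0,0,0.5],
  [-25,-19,0,0,0,0,0.5],
  [-25,-19,0,0,0,0,0.5],
  [-25,-19,0,0,0,0,0.5],
  [-25,-19,0,0,0,0,0.5],
  [-25,-19,0,0,0,0,0.5],
  [-25,-19,0,0,0,0,0.5],
  [-24,-19,0,0,0,6.5,0.5],
  [0,0,0,0,0,6.8,0.5],
  [0,0,0,0,0,0,0.5],
])

```text
t: 14.72
position: [0.3795, -0.1916, 0.2106]
tool_rot: [[-0.328, 0.945, -0.001], [0.945, 0.328, 0.0], [0.001, -0.001, -1.0]]
contact_force: [-0.0, -1.2, 0.4]
opening: 0.0437
gripper_force: 0.0
```

```bash
python3 - <<'E'
from h import *
rgb,d,W=cloud("wrist")
k=(W[...,2]>.128)&(W[...,2]<.15)&(np.hypot(W[...,0]-.382,W[...,1]+.202)<.06)
w=W[k]
if len(w)>50:
    r=cv2.minAreaRect((w[:,:2]*1000).astype(np.float32));print("wrist bar",len(w),w.mean(0),r)
s=get_state();print(s["t"],s["position"],s["opening"],s["contact_force"])
plan((.3824,-.2025,.123),109.5)
rgb,d,W=cloud("top");cv2.imwrite("pics/top3.png",cv2.resize(rgb[150:300,130:450,::-1],None,fx=2,fy=2))
E
```

```text
wrist bar 2039 [ 0.38007075 -0.19749377  0.13891285] ((380.8271484375, -200.18035888671875), (11.948625564575195, 96.72859191894531), 19.4362850189209)
14.7667 [ 0.37948349 -0.19069772  0.21055754] 0.04397424340345485 [-0.83642496 -0.05970837  0.60109271]
shift [-12.2  -1.1  87.5] turn [-0.  -0.1  0.1] yaw now 109.6
```

View pics/top3.png

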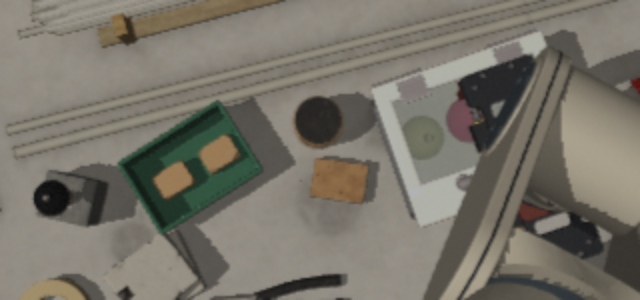

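Both lumps are in the pan, at crop (173,180) and (219,154). I'm going down to the bar.

Emit:
servo_tool([
  [-11,-1.3,20,0,0,0,0.5],
  [0,0,25,0,0,0,0.5],
  [0,0,20,0,0,0,0.5],
  [0,0,15,0,0,0,0.5],
  [0,0,7,0,0,0,0.5],
  [0,0,0,0,0,0,0],
  [0,0,0,0,0,0,0],
  [0,0,0,0,0,0,0],
  [0,0,0,0,0,0,0],
  [0,0,0,0,0,0,0],
  [0,0,0,0,0,0,0],
  [0,0,0,0,0,0,0],
], grip_force=55)

```text
t: 15.82
position: [0.3826, -0.2017, 0.1248]
tool_rot: [[-0.336, 0.942, -0.0], [0.942, 0.336, -0.001], [-0.001, -0.0, -1.0]]
contact_force: [-3.3, -1.8, 6.1]
opening: 0.0109
gripper_force: 55.0
```

Emit:
servo_tool([
  [0,0,-1,0,0,0,0],
  [0,0,-1,0,0,0,0],
  [0,0,-1,0,0,0,0],
  [0,0,0,0,0,0,0],
])

```text
t: 16.15
position: [0.383, -0.2014, 0.1264]
tool_rot: [[-0.335, 0.942, 0.001], [0.942, 0.335, -0.0], [-0.0, 0.0, -1.0]]
contact_force: [3.9, -3.2, -16.1]
opening: 0.0108
gripper_force: 55.0
```

Emit:
servo_tool([
  [0,0.3,-1,0.3,0,0,0],
  [0,0.3,-1,0.3,0,0,0],
  [0,0.3,-1,0.3,0,0,0],
  [0,0,0,0,0,0,0],
])

```text
t: 16.48
position: [0.3842, -0.201, 0.1299]
tool_rot: [[-0.336, 0.942, -0.014], [0.942, 0.335, -0.006], [-0.0, -0.015, -1.0]]
contact_force: [3.8, -2.0, -10.3]
opening: 0.0105
gripper_force: 55.0
```

Emit:
servo_tool([
  [0,0.3,-1,0.6,0,0,0],
  [0,0.3,-1,0.6,0,0,0],
  [0,0.3,-1,0.6,0,0,0],
  [0,0.3,-1,0.6,0,0,0],
  [0,0.3,-1,0.6,0,0,0],
  [0,0.3,-1,0.6,0,0,0],
  [0,0.3,-1,0.6,0,0,0],
  [0,0.3,-1,0.6,0,0,0],
  [0,0,0,0,0,0,0],
])

```text
t: 17.23
position: [0.3871, -0.2, 0.1383]
tool_rot: [[-0.336, 0.937, -0.093], [0.942, 0.334, -0.034], [-0.001, -0.099, -0.995]]
contact_force: [3.6, -1.6, -6.2]
opening: 0.0107
gripper_force: 55.0
```

Emit:
servo_tool([
  [0,0.4,-1,0.6,0,0,0],
  [0,0.4,-1,0.6,0,0,0],
  [0,0.4,-1,0.6,0,0,0],
  [0,0.4,-1,0.6,0,0,0],
  [0,0.4,-1,0.6,0,0,0],
  [0,0.4,-1,0.6,0,0,0],
  [0,0.4,-1,0.6,0,0,0],
  [0,0.4,-1,0.6,0,0,0],
  [0,0.4,-1,0.6,0,0,0],
  [0,0.4,-1,0.6,0,0,0],
  [0,0,0,0,0,0,0],
  [0,0,0,0,0,0,0],
])

```text
t: 18.23
position: [0.3909, -0.1986, 0.1475]
tool_rot: [[-0.336, 0.922, -0.193], [0.942, 0.329, -0.069], [-0.0, -0.205, -0.979]]
contact_force: [-0.1, -5.3, -1.7]
opening: 0.0107
gripper_force: 55.0
```

```bash
python3 - <<'E'
from h import *
rgb,d,W=cloud("top");f=np.load("top0.npz");W0=f["W"]
# box-frame side view: lid height vs x, on the white strip at box y +75..95
c=np.array([.4295,-.1855]);a=np.radians(19.5);ex=np.array([np.cos(a),np.sin(a)]);ey=np.array([-ex[1],ex[0]])
for w in(W0,W):
    q=w[...,:2]-c;X=q@ex;Y=q@ey;Z=w[...,2]
    k=(abs(X)<.075)&(Y>.045)&(Y<.095)&(Z>.09)&(Z<.15)
    if k.sum()>30:
        p=np.polyfit(X[k],Z[k],1);print(k.sum(),"lid angle",-np.arctan(p[0]))
s=get_state();print(s["t"],s["position"],s["opening"],s["contact_force"],s["gripper_force"])
rgb,d,W=cloud("scene");cv2.imwrite("pics/sc1.png",cv2.resize(rgb[170:310,170:430,::-1],None,fx=3,fy=3))
E
```

```text
1655 lid angle -0.09604140499901075
1040 lid angle 0.1799256147365796
18.2833 [ 0.39087732 -0.1986208   0.14747617] 0.010703816977738433 [-0.67623369 -5.18131081 -1.21169923] 54.993191957473755
```

View pics/sc1.png

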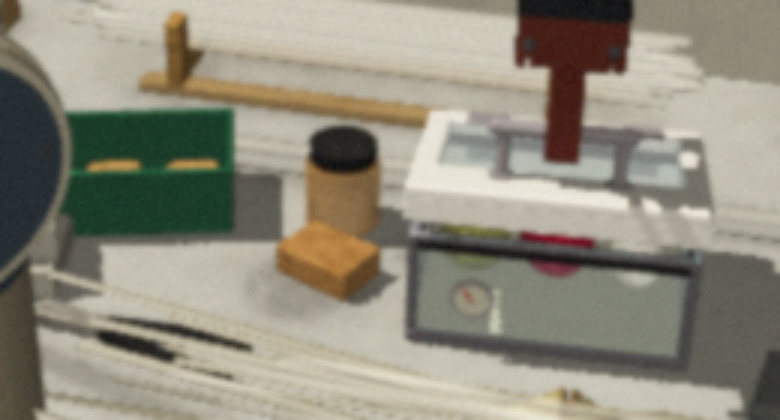

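The scene view shows the lid open, with a front gap at crop y 225–245. The fingers are on the bar at (562,150) and both lumps are in the pan at (115,165) and (193,165). The lid measures about 0.18 rad, so I'll let it settle and hand in.

Emit:
servo_tool([
  [0,0,0,0,0,0,0],
  [0,0,0,0,0,0,0],
  [0,0,0,0,0,0,0],
  [0,0,0,0,0,0,0],
  [0,0,0,0,0,0,0],
  [0,0,0,0,0,0,0],
])

```text
t: 18.83
position: [0.3909, -0.1986, 0.1475]
tool_rot: [[-0.336, 0.922, -0.193], [0.942, 0.329, -0.069], [-0.0, -0.205, -0.979]]
contact_force: [0.3, -5.0, -1.1]
opening: 0.0109
gripper_force: 55.0
```

```bash
python3 -c "
from plant import *
s=get_state();print(s['position'],s['dq'],s['gripper_force']);print(job_done())"
```

```text
[ 0.39090215 -0.1986207   0.1474733 ] [ 0.06172162  0.08195269  0.01404792  0.05708302  0.00579077 -0.06634433] 54.99353349208832
the job is handed in; nothing more can be done
None
```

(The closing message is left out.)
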